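# Load-test the long laptop cell on the third step

### The job

Take the one long battery cell out of the white cell block, lower it (do not drop it) upright into the round socket of the cell load tester until it stands on the bottom, and let go of it. Then grip the tester's black bar knob, turn it clockwise from off three clicks, not past the third, and finish while still gripping it and holding it on the third click: it springs back to off if let go. Leave the two short cells standing in the block and the rest of the bench as it is.

Things in the scene. Friction and masses are not known exactly. Their poses are not given: they have to be found in the camera images.
- long_cell: The long cylindrical battery cell: 18.2 mm diameter, 65 mm long, grey sleeve, about 47 g, contact end down. Origin at the centre of its underside, z along its axis, upward. It starts upright in one of the wells of the cell block with 43 mm standing out.
- short_cell_a: A short cell: same grey sleeve and 18.2 mm diameter, only 50 mm long, upright in a well of the block with 28 mm standing out; stays there. Origin at the centre of its underside.
- short_cell_b: The other short cell, the same as the first; stays in its well.
- cell_block: White plastic block fixed to the bench, 38 mm (its x) by 206 mm (its y) by 30 mm high, with one row of four wells along its y at -75, -25, 25 and 75 mm: 20.5 mm diameter, 22 mm deep (well floor 8 mm above the bench). One well is empty. Origin at the centre of its underside.
- tester: Cell load tester, a low grey instrument with black end cheeks, fixed to the bench: 140 mm (its x) by 250 mm (its y), flat top panel 60 mm above the bench. Origin at the centre of its underside. On the panel: the cell socket at y = +68 mm, the black bar knob at y = -62 mm (both at x = 0), between them a flat meter window and, at x = -40 mm, y = -12 and 22 mm, two binding posts 18 mm high.
- socket_mouth (a point): Centre of the socket's mouth, level with the panel. The socket is a plain upright round hole, 20.5 mm diameter with a 2 mm chamfer and a thin black grommet, 28 mm deep; a cell slides in freely and the long cell then stands out 37 mm above the panel.
- socket_floor (a point): Centre of the socket's floor, 28 mm below the panel (32 mm above the bench): where the underside of the seated cell rests.
- knob: The tester's black knob, turning about the vertical: skirt 48 mm diameter, 1 to 7 mm above the panel, under an upright bar grip 44 mm long, 13 mm thick, top 33 mm above the panel. Origin on its axis at panel height; x along the bar to its pointer end (white line), z up. At off x points 48 degrees counterclockwise (from above) of the tester's x; white panel marks show off and the four clicks.
- knob_grip (a point): Point on the knob's axis halfway up the bar grip, 21 mm above the panel.
- selector (a joint): Knob angle, rad: 0 at off (end stop), growing clockwise from above. Clicks 0.419 apart: 0.419, 0.838, third 1.257, fourth 1.676 (end stop). A return spring of 0.15 (off) to 0.20 N m with clicks of 0.08 N m on it: the moment to turn it is about 0.24 just past a click, eases evenly to 0.09 N m, and jumps up again at the next. It turns with gripping fingers; let go, it runs back to off.
- multimeter: Hand multimeter lying on the bench at the side, 185 x 88 x 47 mm, loose; not needed.
- solder_reel: Reel of solder standing on its flange, 62 mm diameter, 38 mm high, loose; not needed.
- flux_jar: Small white jar with black lid, 38 mm diameter, 34 mm high, loose, in the gap between tester and block; not needed.
- screwdriver: Small screwdriver lying in the gap between tester and block, 150 mm long, loose; not needed.
- spray_can: Spray can, 52 mm diameter, 190 mm tall, loose, at the far side; not needed.
- pack_shell: Opened laptop battery pack, a black tray 60 x 215 x 22 mm with cells lying in it, loose, at the far side; not needed.

How it is judged:
On the way, in this order (a step that is already met when the one before it is completed fails the run):
1. the long cell stands upright on the socket's floor and has been let go, the knob still at off (z of long_cell in the frame of socket_floor between -0.004 and 0.004 m and horizontal distance between long_cell and socket_floor below 0.005 m and angle between long_cell's own z axis and vertical below 0.15 rad and contact force between the fingers and long_cell below 0.1 N and value of joint selector below 0.1 rad), for 0.2 s.
2. the fingers hold the knob on its third click (value of joint selector between 1.117 and 1.397 rad and contact force between the fingers and knob above 1 N), for 0.3 s.
At the end, for the whole second after the job is handed in: Fingers grip the knob (over 1 N), still, on the third click (1.257 rad within 0.14); the long cell stands on the socket floor (4 mm in height, 5 mm sideways, tilt under 0.15 rad), at rest and untouched; both short cells stand in their own wells (within 6 mm) (all of step 2 and velocity of joint selector between -0.1 and 0.1 rad/s and z of long_cell in the frame of socket_floor between -0.004 and 0.004 m and horizontal distance between long_cell and socket_floor below 0.005 m and angle between long_cell's own z axis and vertical below 0.15 rad and linear speed of long_cell below 0.03 m/s and contact force between each of the arm, the fingers and long_cell below 0.1 N and distance of each of short_cell_a, short_cell_b from where it was at the start of the episode below 0.006 m and angle between each of short_cell_a, short_cell_b's own z axis and vertical below 0.2 rad); the arm keeps its last pose, push and grip.
It fails at once if the knob is turned past the third click (1.46 rad, the crest before the fourth) (value of joint selector above 1.46 rad).
It fails at once if the long cell is dropped into the socket (over 0.4 m/s with its underside inside it) (horizontal distance between long_cell and socket_floor below 0.008 m and z of long_cell in the frame of socket_floor below 0.028 m and linear speed of long_cell above 0.4 m/s).
It fails at once if something else on the bench is pushed more than 25 mm (distance of any of multimeter, solder_reel, flux_jar, screwdriver, spray_can, pack_shell from where it was at the start of the episode above 0.025 m).
It also fails if it takes over 56 s, if anything falls off the work surface, if the arm or the gripper's body presses on something with over 40 N, if the wrist force passes 120 N, or if a joint passes its speed limit or range.

### The arm

A 6-joint arm with a two-finger parallel gripper is mounted at the origin on the work surface. World frame = base frame: x ahead of the robot, y to its left, z up, the work surface at z = 0. Lengths are in m, angles in rad, forces in N, time in s.
With the tool pointing down it reaches from about 0.35 to 0.85 m from the base axis. Payload 8.1 kg.
Tool frame: the origin (TCP) lies midway between the tips of the shut fingers; the grasp point (between the pads) lies 19 mm behind it; z points along the fingers, y is the line along which they close (so a half turn about z gives the same grasp; the last joint's range is limited). The gripper opens to 85 mm and grips with 20 to 120 N. Pads are 22 mm wide; open, the fingers measure 114 mm over their backs; the gripper's body (76 mm by 85 mm) begins 54 mm behind the grasp point. The pads swing forward as they close: fully open they stand 13 mm farther back than shut.
Start: joints at [1.031, 0.13, 1.488, -0, 1.523, -0.085], TCP at [0.264, 0.539, 0.231] pointing down, gripper open.
Joint ranges: [-2.96, 2.96], [-0.89, 2.26], [0.02, 2.5], [-1.34, 4.48], [0, 2.73], [-2.66, 2.66]. Speed limits (rad/s): [2.39, 2.39, 2.79, 3.14, 3.14, 3.14].

### API

Orientations are given as a rotation vector (axis times angle).
In Python, from station import observe, read_camera, calibration, hand_in gives the robot as it stands. The module is installed in compiled form; this text tells all that it offers.
- The arm moves only by the tool arm_command, never from a script. Its argument "targets" is text: rows parted by semicolons, each of 5 numbers parted by spaces: the opening, from 0 (shut) to 1 (fully open), then the shift along the tool's x, y, z in cm, then the turn about the tool's z in degrees. In form: fingers dx dy dz roll; .... A call has 1 to 20 rows; each row is the pose to reach, as a shift and turn from the pose commanded when the call began, along the tool's axes at that moment; what a row does not reach only later rows make up. A row lasts 1/8 s, in which the tool goes at most 62.5 mm and 10.7 degrees, less where a joint would pass 70% of its speed; a pose out of reach is approached as far as the arm can. A call with a gripper value outside its range is refused whole. The fingers move at their own pace and stop on an object; "squeeze" is the grip in N (left out, the last holds). Time passes only in rows, so rows that repeat a pose let the fingers close. It gives the time, the measured TCP pose, the force, the opening and the grip force at its end, in the units of the state.
- observe(): the state, without advancing time (a new reading comes with each control period).
- read_camera(name): name is "scene" or "side" or "wrist"; returns the picture (480x640x3 uint8, blue, green, red); there is no depth.
- calibration(name): a dict with "mtx" (3x3 intrinsics, pixels), "k1" (the pictures are not rectified: a ray, as slopes to the right and down, at radius r is drawn at 1 + k1 r^2 times it, then the intrinsics apply), "extrinsics" (4x4, takes a point from camera to world coordinates). Camera axes: x right, y down, z forward; pixel columns grow to the right and rows downward; lengths in m; the calibration is good to about 2 mm. A picture is of the moment at which its call begins: read the wrist's pose just before it. calibration takes no time and is no camera call; for the wrist camera it gives the pose at the moment of the call.
- hand_in(): hands the job in; it is judged then, once.
The state is a dict: "time": time; "joint_pos": joint angles; "qd": joint speeds; "effort": joint torques, N m; "tool_pos": TCP position; "eef_rot": TCP orientation; "contact_force": force on the tool from outside, world axes, zero at the start; "torque": the same for the moment, N m; "grip_width": opening from 0.0 (shut) to 1.0 (fully open); "finger_force": force on a finger pad.
Only numpy, scipy, OpenCV 4.12 (cv2) and the standard library are available. Lean on these libraries where they do the work, as an engineer would, in place of code of your own. Each camera call takes 0.05 s, during which the arm holds its last target. There are 200 camera calls.

## Working session

There is one attempt and no reset: what is moved stays moved. The work goes in short steps, Python scripts to look and compute and a tool call to move; the robot and the scene stay as the last step left them, time stands still between calls to the robot, and variables do not carry over. Pictures are saved under pics/ and viewed, at most 10 in all, crops included, and the job is handed in when it is done.

Besides the shell and the picture viewer there is one more tool, called after "Emit:" by a JSON object that holds its "name" and its "arguments". arm_command: Moves the arm, as the interface text tells. Its arguments: {"type":"object","properties":{"targets":{"type":"string"},"squeeze":{"type":"number"}},"required":["targets"]}

```bash
mkdir -p pics; cat > h.py <<'E'
import numpy as np, cv2
from station import observe, read_camera, calibration
from scipy.spatial.transform import Rotation as R
def ray(cal,u,v):
    M=cal["mtx"];d=np.array([(u-M[0][2])/M[0][0],(v-M[1][2])/M[1][1]]);s=d.copy()
    for _ in range(20): s=d/(1+cal["k1"]*(s@s))
    E=np.array(cal["extrinsics"]);return E[:3,3],E[:3,:3]@np.array([s[0],s[1],1])
def at_z(cal,u,v,z):
    o,d=ray(cal,u,v);return o+d*(z-o[2])/d[2]
def proj(cal,p):
    E=np.linalg.inv(np.array(cal["extrinsics"]));q=E[:3,:3]@np.array(p)+E[:3,3];s=q[:2]/q[2]
    s=s*(1+cal["k1"]*(s@s));M=cal["mtx"];return s[0]*M[0][0]+M[0][2],s[1]*M[1][1]+M[1][2]
def totool(p):
    s=observe();return R.from_rotvec(s["eef_rot"]).inv().apply(np.array(p)-s["tool_pos"])*100
E
python3 - <<'E'
from h import *
s=observe();print({k:np.round(v,3) for k,v in s.items()});print(R.from_rotvec(s["eef_rot"]).as_matrix().round(3))
for n in ("scene","side","wrist"):
    c=calibration(n);print(n,np.round(c["mtx"],1).tolist(),c["k1"],np.round(c["extrinsics"],3).tolist())
    cv2.imwrite(f"pics/{n}0.png",read_camera(n))
E
```

```text
{'time': np.float64(0.0), 'joint_pos': array([ 1.031,  0.131,  1.489,  0.   ,  1.523, -0.085]), 'qd': array([ 0.001,  0.001,  0.001, -0.   , -0.001,  0.   ]), 'effort': array([-0.0000e+00, -5.6938e+01, -5.0057e+01, -0.0000e+00,  1.5000e-02,
       -0.0000e+00]), 'tool_pos': array([0.263, 0.539, 0.23 ]), 'eef_rot': array([-7.08e-01, -3.06e+00,  3.00e-03]), 'contact_force': array([0.487, 0.716, 0.357]), 'torque': array([ 0.067,  0.029, -0.01 ]), 'finger_force': np.float64(0.0), 'grip_width': np.float64(1.002)}
[[-0.898  0.439 -0.001]
 [ 0.439  0.898 -0.002]
 [ 0.    -0.002 -1.   ]]
scene [[464.2, 0.0, 320.1], [0.0, 464.2, 236.7], [0.0, 0.0, 1.0]] -0.04217948464017349 [[-0.18, 0.583, -0.792, 1.62], [0.983, 0.089, -0.158, 0.117], [-0.022, -0.807, -0.589, 0.842], [0.0, 0.0, 0.0, 1.0]]
side [[530.4, 0.0, 321.2], [0.0, 530.4, 233.5], [0.0, 0.0, 1.0]] -0.03913438019761627 [[0.821, -0.406, 0.401, 0.133], [-0.571, -0.567, 0.594, -0.777], [-0.014, -0.716, -0.698, 0.865], [0.0, 0.0, 0.0, 1.0]]
wrist [[369.9, 0.0, 325.6], [0.0, 369.9, 240.3], [0.0, 0.0, 1.0]] -0.030858240146425363 [[0.439, 0.867, 0.235, 0.204], [0.898, -0.424, -0.116, 0.567], [-0.001, 0.262, -0.965, 0.373], [0.0, 0.0, 0.0, 1.0]]
```

View pics/scene0.png

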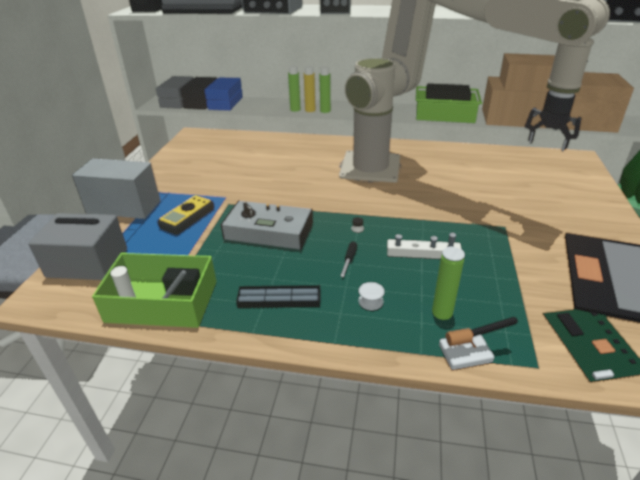

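View pics/wrist0.png

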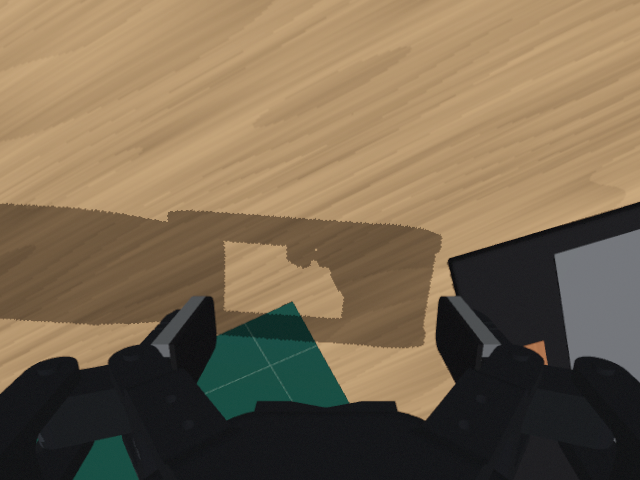

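The scene view shows the tester at about (268,225), with its knob at (247,210) and socket at (289,218). The white block is at (424,248) with cell tops near (398,238), (433,240) and (452,237). The wrist camera sees only empty bench, so I'll enlarge the scene and side views.

```bash
python3 - <<'E'
import cv2,numpy as np
a=cv2.imread("pics/scene0.png");b=cv2.imread("pics/side0.png")
c1=cv2.resize(a[195:270,215:315],(400,300),interpolation=cv2.INTER_CUBIC)
c2=cv2.resize(a[220:280,380:480][:,:],(400,240),interpolation=cv2.INTER_CUBIC)
c2=cv2.copyMakeBorder(c2,0,60,0,0,cv2.BORDER_CONSTANT)
cv2.imwrite("pics/c1.png",np.vstack([np.hstack([c1,c2]),cv2.copyMakeBorder(cv2.resize(b,(400,300)),0,0,0,400,cv2.BORDER_CONSTANT)]))
E
```

```text
(no output)
```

View pics/c1.png

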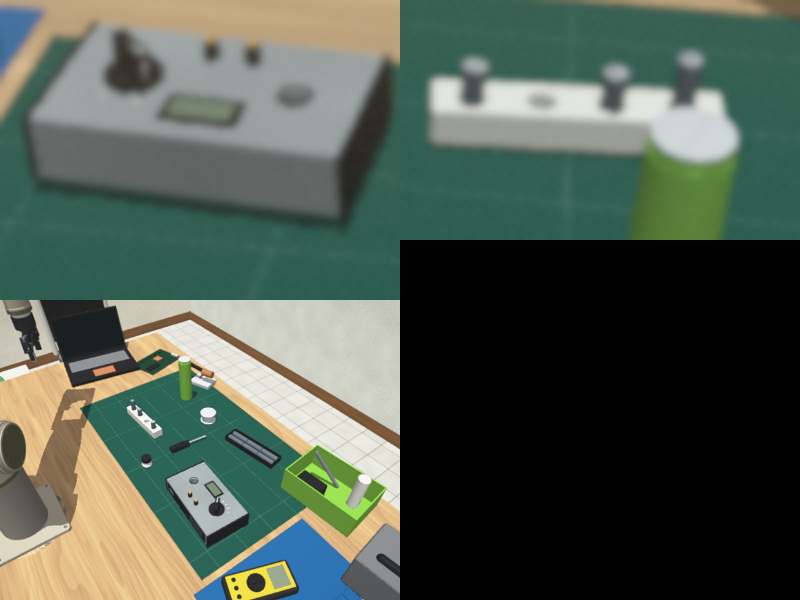

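View pics/side0.png

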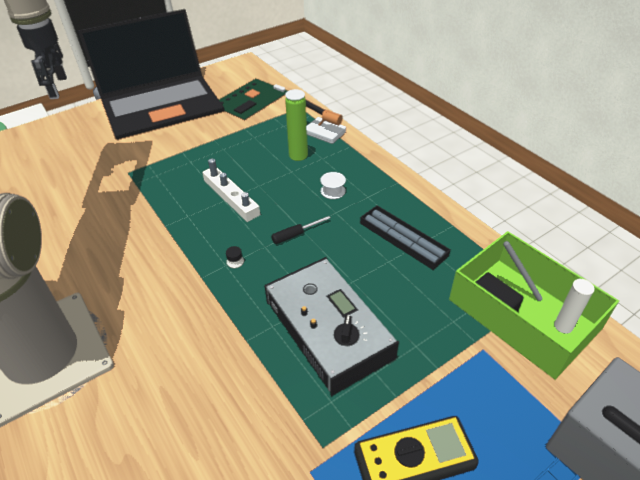

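The long cell is the +y end one: scene top about (452.5,234.5), against the short cells at (398.5,236) and (434,238). The socket is at about (289,219) and the knob skirt at (248,213).

```bash
python3 - <<'E'
from h import *
c=calibration("scene");d=calibration("side")
for n,u,v,z in [("long",452.5,234.5,.073),("sa",398.5,236,.058),("sb",434,238,.058),("sock",289,218.7,.06),("knob",248,213,.064),("TFL",239,201,.06),("TNL",222.5,224.5,.06),("TNR",299,234.5,.06),("TFR",312.5,210,.06)]:
    print(n,at_z(c,u,v,z).round(4))
for n,u,v,z in [("long",212,161,.073),("sb",223,174,.058),("sa",245,195,.058),("sock",310,289,.06),("knob",347,334,.064)]: print(n,"side",at_z(d,u,v,z).round(4))
P=at_z(c,452.5,234.5,.073);P[2]=.231;print(totool(P))
E
```

```text
long [0.52   0.2773 0.073 ]
sa [0.5291 0.1282 0.058 ]
sb [0.5237 0.228  0.058 ]
sock [ 0.4921 -0.2019  0.06  ]
knob [ 0.4858 -0.333   0.064 ]
TFL [ 0.4162 -0.3859  0.06  ]
TNL [ 0.5518 -0.3925  0.06  ]
TNR [ 0.5674 -0.1543  0.06  ]
TFR [ 0.4341 -0.1408  0.06  ]
long side [0.5147 0.2715 0.073 ]
sb side [0.52   0.2261 0.058 ]
sa side [0.5252 0.1228 0.058 ]
sock side [ 0.4888 -0.2069  0.06  ]
knob side [ 0.4826 -0.3365  0.064 ]
[-34.53789073 -12.20360553  -0.0382702 ]
```

Emit:
{"name": "arm_command", "arguments": {"targets": "1 -5 -2 0 8;1 -10 -4 1 16;1 -15 -6 2 24;1 -20 -8 3 32;1 -25 -10 4 40;1 -30 -11 5 48;1 -34 -12 6 56;1 -34.5 -12.2 6 60.5;1 -34.5 -12.2 6 60.5;1 -34.5 -12.2 6 60.5"}}

```text
time: 1.4
tool_pos: [0.5195, 0.2783, 0.1713]
eef_rot: [-2.151, -2.29, -0.0]
contact_force: [0.4, -0.2, 0.6]
grip_width: 1.0
finger_force: 0.0
```

```bash
python3 - <<'E'
from h import *
s=observe();print(s["time"],s["tool_pos"],s["joint_pos"].round(2));print(R.from_rotvec(s["eef_rot"]).as_matrix().round(3))
c=calibration("wrist");im=read_camera("wrist");cv2.imwrite("pics/w1.png",im)
print(proj(c,[.517,.275,.073]))
import pickle;pickle.dump(c,open("w1.pkl","wb"))
E
```

```text
1.4 [0.51952782 0.2782981  0.17130708] [0.4  0.14 1.59 0.   1.41 0.34]
[[-0.062  0.998 -0.   ]
 [ 0.998  0.062  0.   ]
 [ 0.    -0.    -1.   ]]
(np.float64(321.75550310352617), np.float64(245.388206410063))
```

View pics/w1.png

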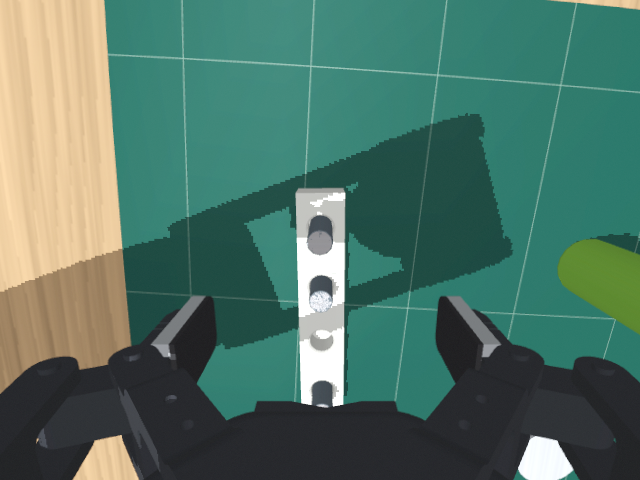

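The wrist view shows the long cell's top at (319.5,242.5), with the block axis straight down the image. The can's top is at about (590,265), well right of the fingers.

```bash
python3 - <<'E'
from h import *
import pickle;c=pickle.load(open("w1.pkl","rb"))
p=at_z(c,319.5,242.5,.073);print(p,at_z(c,590,265,.19));p[2]=.043;print(totool(p))
print(at_z(c,320,301,.058))
E
```

```text
[0.51535774 0.27693121 0.073     ] [0.61280238 0.30707317 0.19      ]
[-0.13011065 -0.4190898  12.84130038]
[0.51838232 0.22729417 0.058     ]
```

Emit:
{"name": "arm_command", "arguments": {"targets": "0.6 -0.1 -0.4 3 0;0.6 -0.1 -0.4 6 0;0.6 -0.1 -0.4 8.5 0;0.6 -0.1 -0.4 11 0;0.6 -0.1 -0.4 12.8 0;0.6 -0.1 -0.4 12.8 0;0 -0.1 -0.4 12.8 0;0 -0.1 -0.4 12.8 0;0 -0.1 -0.4 12.8 0;0 -0.1 -0.4 12.8 0;0 -0.1 -0.4 12.8 0;0 -0.1 -0.4 12.8 0", "squeeze": 40}}

```text
time: 2.95
tool_pos: [0.5168, 0.2771, 0.0447]
eef_rot: [2.153, 2.287, 0.003]
contact_force: [-1.6, 0.3, 7.9]
grip_width: 0.2
finger_force: 39.0
```

Emit:
{"name": "arm_command", "arguments": {"targets": "0 0 0 -1.5 0;0 0 0 -4 0;0 0 0 -7 0;0 0 0 -10 0;0 -3 0 -13 0;0 -8 -0.7 -13 0;0 -13 -1.4 -13 0;0 -18 -2 -13 0;0 -23 -2.6 -13 0;0 -28 -3.2 -13 0;0 -33 -3.8 -13 0;0 -38 -4.4 -13 0;0 -43 -5 -13 0;0 -48 -5.5 -13 0;0 -52 -6 -13 0;0 -52.8 -6 -13 0;0 -52.8 -6 -13 0;0 -52.8 -6 -13 0"}}

```text
time: 5.2
tool_pos: [0.488, -0.2528, 0.1735]
eef_rot: [-2.152, -2.288, -0.001]
contact_force: [-1.2, 0.1, -0.6]
grip_width: 0.196
finger_force: 39.1
```

```bash
python3 - <<'E'
from h import *
s=observe();print(s["time"],s["tool_pos"],s["grip_width"],s["finger_force"]);print(R.from_rotvec(s["eef_rot"]).as_matrix().round(3))
c=calibration("wrist");im=read_camera("wrist");cv2.imwrite("pics/w2.png",im)
print(proj(c,[.490,-.204,.06]))
import pickle;pickle.dump(c,open("w2.pkl","wb"))
E
```

```text
5.2 [ 0.48796424 -0.25284592  0.17346479] 0.195507174775712 39.11956965923309
[[-0.061  0.998  0.   ]
 [ 0.998  0.061  0.   ]
 [ 0.     0.    -1.   ]]
(np.float64(333.0697503738714), np.float64(166.21661222831125))
```

View pics/w2.png

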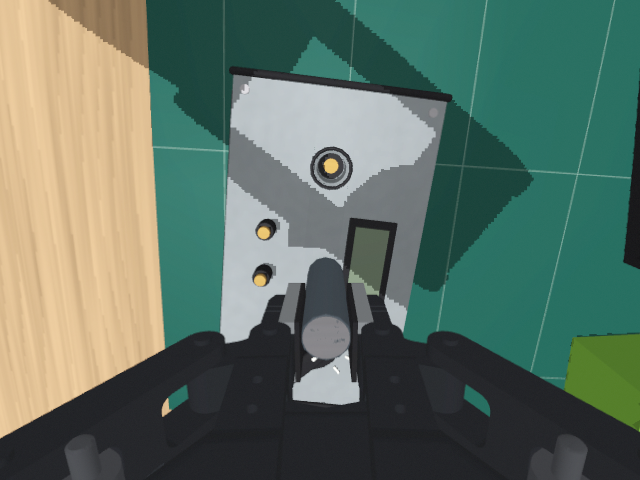

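The socket's rim is centred at about (331,168). The held cell's top centre is at about (326,337), and its lower end's far edge is at (324.5,258) with a width of 307–343.

```bash
python3 - <<'E'
from h import *
import pickle;c=pickle.load(open("w2.pkl","rb"));s=observe();t=s["tool_pos"]
k=at_z(c,331,168,.06);print("sock",k)
print("celltop",at_z(c,326,337,t[2]+.0283)-t)
b=t-[0,0,.0367]
for a in np.arange(0,360,45): print(np.round(proj(c,b+.0091*np.array([np.cos(a*np.pi/180),np.sin(a*np.pi/180),0])),1))
print("topc",proj(c,t+[0,0,.0283]))
k[2]=.13;print(totool(k))
E
```

```text
sock [ 0.48867022 -0.2052819   0.06      ]
celltop [-8.71693503e-05  1.78823382e-05  2.83000000e-02]
[343.6 273.3]
[339.3 261.1]
[327.  255.4]
[314.1 259.7]
[308.3 271.3]
[312.8 283.2]
[324.9 288.7]
[337.6 284.6]
topc (np.float64(326.2486854298215), np.float64(337.0598114808004))
[4.73480342 0.35730855 4.34684526]
```

Emit:
{"name": "arm_command", "arguments": {"targets": "0 2.5 0.2 0 0;0 4.75 0.35 2 0;0 4.75 0.35 4 0;0 4.75 0.35 6 0;0 4.75 0.35 6.5 0;0 4.75 0.35 6.5 0;0 4.75 0.35 6.9 0;0 4.75 0.35 7.3 0;0 4.75 0.35 7.7 0;0 4.75 0.35 8.1 0"}}

```text
time: 6.5
tool_pos: [0.4885, -0.2064, 0.0921]
eef_rot: [2.154, 2.287, 0.0]
contact_force: [0.1, 0.8, 0.1]
grip_width: 0.199
finger_force: 39.2
```

```bash
python3 - <<'E'
from h import *
s=observe();print(s["tool_pos"],s["contact_force"],s["torque"])
k=[0.48867,-.20528,.0687];print(totool(k))
E
```

```text
[ 0.48846375 -0.2063664   0.09209256] [0.12910576 0.79391417 0.07655177] [ 0.07935847 -0.08874134  0.06498868]
[0.10692436 0.02672668 2.33927337]
```

Emit:
{"name": "arm_command", "arguments": {"targets": "0 0 0 0.5 0;0 0 0 0.9 0;0 0 0 1.3 0;0 0 0 1.7 0;0 0 0 2 0;0 0 0 2.1 0;0 0 0 2.2 0;0 0 0 2.2 0"}}

```text
time: 7.5
tool_pos: [0.4884, -0.2064, 0.0702]
eef_rot: [2.154, 2.287, 0.0]
contact_force: [1.6, 0.8, -1.1]
grip_width: 0.203
finger_force: 39.2
```

Emit:
{"name": "arm_command", "arguments": {"targets": "0 0 0 0.1 0;0 0 0 0.2 0;0 0 0 0.25 0;0 0 0 0.25 0"}}

```text
time: 8.0
tool_pos: [0.4886, -0.2065, 0.0686]
eef_rot: [2.153, 2.287, 0.0]
contact_force: [-2.1, 2.6, 6.6]
grip_width: 0.198
finger_force: 40.1
```

Emit:
{"name": "arm_command", "arguments": {"targets": "0.25 0 0 0 0;0.35 0 0 0 0;0.6 0 0 0 0;0.6 0 0 0 0;0.6 0 0 0 0;0.6 0 0 0 0"}}

```text
time: 8.75
tool_pos: [0.4884, -0.2064, 0.0678]
eef_rot: [-2.154, -2.287, 0.0]
contact_force: [0.5, 0.8, 0.0]
grip_width: 0.598
finger_force: 0.0
```

```bash
python3 - <<'E'
from h import *
s=observe();print(s["tool_pos"],s["contact_force"],s["finger_force"],s["grip_width"])
a=read_camera("side")[240:400,240:420];cv2.imwrite("pics/s3.png",cv2.resize(a,(720,640)[:2] if 0 else (675,600),interpolation=cv2.INTER_CUBIC))
E
```

```text
[ 0.48838941 -0.20640812  0.0677782 ] [0.51071034 0.82949066 0.00919632] 0.0 0.5981731746209709
```

Emit:
{"name": "arm_command", "arguments": {"targets": "0.6 0 0 -3 0;0.6 0 0 -6 0;0.6 0 0 -9 0;0.6 0 0 -11 0;0.6 -4 0 -11 8;0.6 -8 0 -11 16;0.6 -8 0 -11 24;0.6 -8 0 -11 32;0.6 -8 0 -11 40;0.6 -8 0 -11 48;0.6 -8 0 -11 49;0.6 -8 0 -11 49"}}

```text
time: 10.3
tool_pos: [0.4932, -0.2862, 0.1778]
eef_rot: [-2.907, -1.192, 0.0]
contact_force: [0.5, -0.4, 0.1]
grip_width: 0.599
finger_force: 0.0
```

```bash
python3 - <<'E'
from h import *
s=observe();print(s["time"],s["tool_pos"]);print(R.from_rotvec(s["eef_rot"]).as_matrix().round(3))
import pickle
c=calibration("wrist");im=read_camera("wrist");cv2.imwrite("pics/w4.png",im);pickle.dump(c,open("w4.pkl","wb"))
a=read_camera("side")[240:400,240:420];cv2.imwrite("pics/s4.png",cv2.resize(a,(675,600),interpolation=cv2.INTER_CUBIC))
E
```

```text
10.3 [ 0.49321158 -0.28622209  0.17777908]
[[ 0.712  0.702 -0.   ]
 [ 0.702 -0.712 -0.   ]
 [-0.    -0.    -1.   ]]
```

View pics/w4.png

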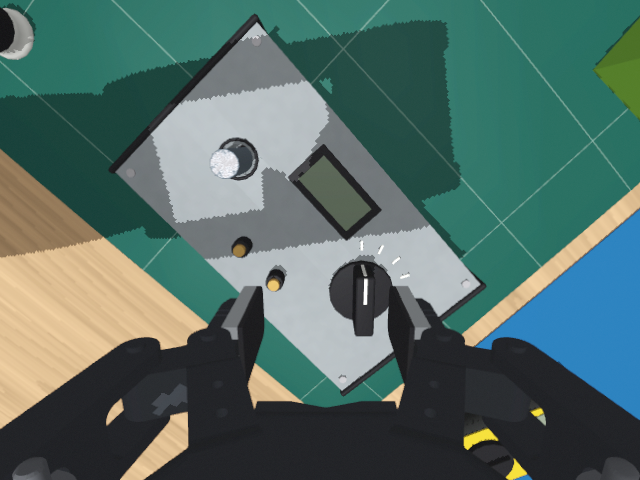

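View pics/s4.png

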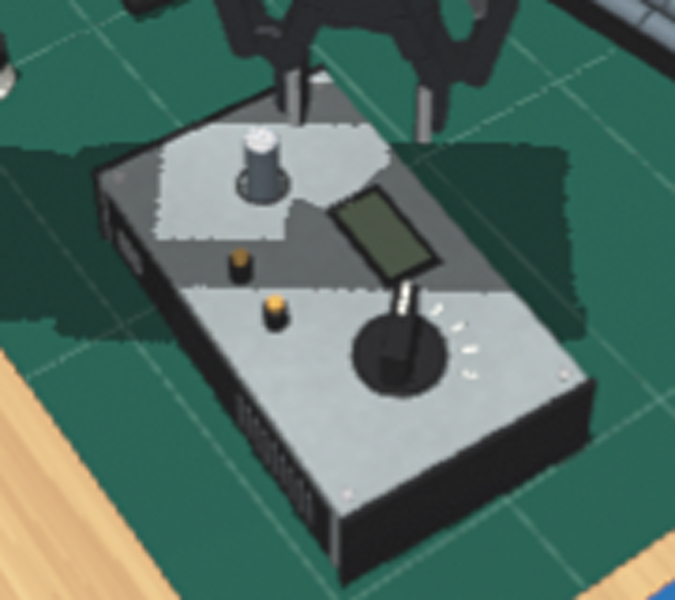

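The cell stands upright in the socket with its top at (225,164). The knob skirt is centred at about (361,291), and the bar is parallel to the finger faces with its pointer up at off.

```bash
python3 - <<'E'
from h import *
import pickle;c=pickle.load(open("w4.pkl","rb"))
print("celltop",at_z(c,225,164,.097),"rim",at_z(c,239,158,.06), "proj of seated",proj(c,[.4887,-.206,.097]))
k=at_z(c,361,291.5,.067);print("knob",k);t=k.copy()
for p in ([0,0,.093],):pass
d=np.array([.712,.702,0])
for e in(-.022,0,.022): print(proj(c,[k[0]+e*d[0],k[1]+e*d[1],.093]))
k[2]=.068;print(totool(k))
E
```

```text
celltop [ 0.48858667 -0.20712447  0.097     ] rim [ 0.48993633 -0.2059038   0.06      ] proj of seated (np.float64(223.69264756945233), np.float64(162.51529443831555))
knob [ 0.48180314 -0.33449118  0.067     ]
(np.float64(363.6598952774065), np.float64(336.1398849526106))
(np.float64(364.5827428114896), np.float64(306.7891091781748))
(np.float64(365.5346183065418), np.float64(275.96174067446924))
[-4.1977349   2.64057405 10.97594688]
```

Emit:
{"name": "arm_command", "arguments": {"targets": "0.6 -2.5 1.5 0 0;0.6 -4.2 2.65 0 0;0.6 -4.2 2.65 3 0;0.6 -4.2 2.65 6 0;0.6 -4.2 2.65 9 0;0.6 -4.2 2.65 10.3 0;0.6 -4.2 2.65 10.8 0;0.6 -4.2 2.65 10.8 0;0 -4.2 2.65 10.8 0;0 -4.2 2.65 10.8 0;0 -4.2 2.65 10.8 0;0 -4.2 2.65 10.8 0;0 -4.2 2.65 10.8 0;0 -4.2 2.65 10.8 0", "squeeze": 80}}

```text
time: 12.15
tool_pos: [0.4818, -0.3345, 0.0711]
eef_rot: [2.908, 1.189, -0.0]
contact_force: [-4.6, 3.7, 9.6]
grip_width: 0.135
finger_force: 79.0
```

Emit:
{"name": "arm_command", "arguments": {"targets": "0 0 0 0 6;0 0 0 0 12;0 0 0 0 18;0 0 0 0 24;0 0 0 0 30;0 0 0 0 36;0 0 0 0 42;0 0 0 0 48;0 0 0 0 53;0 0 0 0 58;0 0 0 0 62;0 0 0 0 66;0 0 0 0 69;0 0 0 0 71;0 0 0 0 72;0 0 0 0 72;0 0 0 0 72;0 0 0 0 72"}}

```text
time: 14.4
tool_pos: [0.4818, -0.3351, 0.0711]
eef_rot: [3.05, -0.748, 0.001]
contact_force: [-4.1, 1.3, 6.8]
grip_width: 0.129
finger_force: 78.7
```

```bash
python3 - <<'E'
from h import *
s=observe();print(s["time"],s["tool_pos"],s["torque"],s["finger_force"],s["grip_width"]);m=R.from_rotvec(s["eef_rot"]).as_matrix();print(np.degrees(np.arctan2(m[1,0],m[0,0])))
a=read_camera("side")[230:400,240:440]
b=read_camera("scene")[185:255,205:320]
a=cv2.resize(a,(500,425),interpolation=cv2.INTER_CUBIC);b=cv2.resize(b,(300,183),interpolation=cv2.INTER_CUBIC)
o=np.zeros((425,800,3),np.uint8);o[:,:500]=a;o[:183,500:]=b;cv2.imwrite("pics/f.png",o)
E
```

```text
14.4 [ 0.48182673 -0.33508205  0.07113237] [0.08185155 0.79832359 0.16784647] 78.7364387512207 0.1290344972231881
-27.539216402303552
```

View pics/f.png

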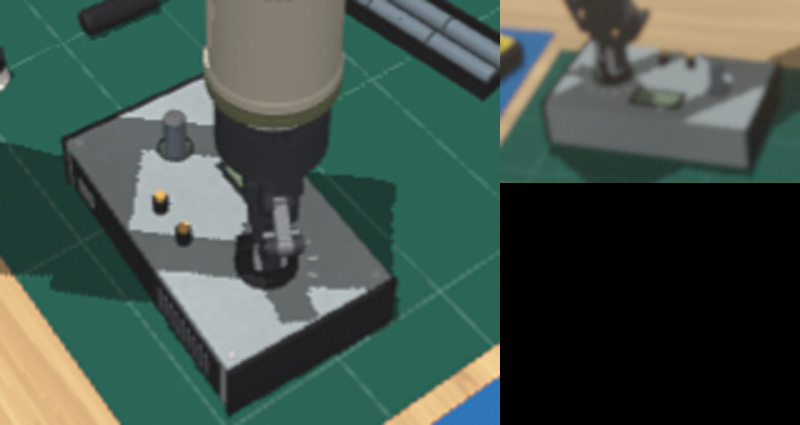

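The cell is still upright in the socket and the fingers grip the bar. The tool has turned 72.1° at a reaction moment of 0.17 N m, which fits the third click.

Emit:
{"name": "arm_command", "arguments": {"targets": "0 0 0 0 0;0 0 0 0 0;0 0 0 0 0;0 0 0 0 0"}}

```text
time: 15.0
tool_pos: [0.4818, -0.3351, 0.0712]
eef_rot: [3.05, -0.748, 0.001]
contact_force: [-4.1, 1.2, 6.8]
grip_width: 0.136
finger_force: 78.7
```

```bash
python3 -c "
from station import *
print(hand_in())"
```

```text
the job is handed in; nothing more can be done
None
```

I handed the job in at 15 s; the hand-in returned no verdict. The long cell stands released in the tester socket, and the gripper is holding the knob at about 72° clockwise from off, where the third click should be. The angle comes from the tool's rotation, since the knob has no direct reading. I didn't take a closing look at the short cells or the loose items.

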